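# Dock the garnish board against the trolley's gallery rail

### The job

The long wooden garnish board lies askew on the drinks trolley. Without lifting it, push it at two points, towards its two ends, until its long edge lies parallel and firmly home against the steel rail, then slide it along the rail into the bracket at the rail's left end until its end is pressed home on the dome of the stop, and leave it there flush with both. Push slowly and by feel: against the rail and against the stop hold it pressed for a moment with about 8 N at the fingers (sliding it takes less than 5), never over 11 N on the steelwork, and leave the tumblers, the ice bucket and the muddler alone.

Things in the scene. Friction and masses are not known exactly. Their poses are not given: they have to be found in the camera images.
- rail: fixed round steel gallery rail, a bar 16 mm thick and 556 long lying level, its axis 12 mm above the trolley top. Origin at trolley-top height below the line of the bar that is nearest the robot (its face). Its y axis runs along the rail to the left (towards the bracket), its x axis points through the rail away from the robot; the face is at x = 0 of this frame, from y = -300 to +240 mm. The board's place is on the -x side of it.
- stop: fixed steel end wall of the bracket, 32 high, across the left end of the board's place, with a rigid rubber dome (20 wide, 6 proud of the wall, 45 mm before the rail's face, 12 mm up) on which the middle of the board's end comes to rest. Origin on the rail's face line level with the dome's tip, 230 mm along +y of the rail's origin; axes as the rail's; a seated board end lies in its plane y = 0.
- keeper: fixed steel guide of the bracket, 32 high, 10 thick, parallel to the rail; with the rail it forms a pocket 94 mm wide (board: 90). Origin in the middle of its thickness at the start of the straight part, 99 mm in front of the rail's face, 200 mm along the rail; the straight part runs from there to the stop (30 mm), and a mouth flared away from the rail at 0.4 rad leads in from about 17 mm before it.
- board: loose plain oiled wooden board, a slab 90 (x) by 340 (y, its length) by 22 mm high (z), 0.3 to 0.9 kg, lying flat; sliding it along takes about 1 to 5 N, which differs each time; once one end is on the rail, pushing on near it may take 7 N. Origin at the centre of its underside. Its +x long side is the back, which goes against the rail; its +y end goes into the bracket. Too wide and long for a gripper to span; push it with shut fingers low on its sides.
- back_left (a point): the board's corner at the back and left (+x, +y): 45 mm and 170 mm from the board's centre, at half height (11 mm)
- back_right (a point): the board's corner at the back and right (+x, -y): 45 mm and 170 mm from the board's centre, at half height (11 mm)
- tumbler_a: bystander: glass tumbler, 76 across the rim, 100 high, beyond the rail; origin at the centre of its underside
- tumbler_b: bystander: another such tumbler
- ice_bucket: bystander: clear acrylic ice bucket with lid and knob, 164 across, 182 high, on the left; origin at the centre of its underside
- muddler: bystander: wooden muddler lying down, 200 long, up to 36 thick, on the right; origin at the middle of its length, at trolley-top height
Mind the look-alikes: they are no part of the job. Leave any purple or turquoise look-alike of the stop alone.

How it is judged:
By the outcome, as a careful person would: the job done as asked, in the order asked, and still so for the second after the job is handed in, with the robot touching nothing.
It also fails if it takes over 72 s, if anything falls off the work surface, if the arm or the gripper's body presses on something with over 40 N, if the wrist force passes 120 N, or if a joint passes its speed limit or range.

### The arm

A 6-joint arm with a two-finger parallel gripper is mounted at the origin on the work surface. World frame = base frame: x ahead of the robot, y to its left, z up, the work surface at z = 0. Lengths are in m, angles in rad, forces in N, time in s.
With the tool pointing down it reaches from about 0.35 to 0.8 m from the base axis. Payload 7.3 kg.
Tool frame: the origin (TCP) lies midway between the tips of the shut fingers; the grasp point (between the pads) lies 19 mm behind it; z points along the fingers, y is the line along which they close (so a half turn about z gives the same grasp; the last joint's range is limited). The gripper opens to 85 mm and grips with 20 to 120 N. Pads are 22 mm wide; open, the fingers measure 114 mm over their backs; the gripper's body (76 mm by 85 mm) begins 54 mm behind the grasp point. The pads swing forward as they close: fully open they stand 13 mm farther back than shut.
Start: joints at [-1.299, 0.342, 1.524, -0, 1.275, -0.146], TCP at [0.213, -0.48, 0.231] pointing down, gripper open.
Joint ranges: [-2.53, 2.53], [-0.77, 2.02], [0.04, 2.7], [-1, 4.14], [0.28, 2.66], [-3.11, 3.11]. Speed limits (rad/s): [2.57, 2.57, 3.14, 3.14, 3.14, 3.14].

### API

Orientations are given as a unit quaternion [w, x, y, z].
In Python, from workcell import env gives the robot as it stands. The module is installed in compiled form; this text tells all that it offers.
- The arm moves only by the shell command python3 -m jog 'ROWS' [FORCE]. ROWS is JSON, a list of rows, each a list of 7 numbers: the closure, from 0 (fully open) to 1 (shut), then the shift along the tool's x, y, z normalised to -1 to 1, where 1 is 0.1 m, then the turn, a rotation vector about the tool's x, y, z normalised to -1 to 1, where 1 is 0.5 rad. A call has 1 to 12 rows; each row shifts and turns the commanded pose from where the row before left it, along the tool's axes as they then stand; what a row does not reach is not made up. A row lasts 1/10 s, in which the tool goes at most 50 mm and 8.59 degrees, less where a joint would pass 70% of its speed; a pose out of reach is approached as far as the arm can. A call with a number of a shift or a turn outside -1 to 1 is refused whole. A call with a gripper value outside its range is refused whole. The fingers move at their own pace and stop on an object; FORCE is the grip in N (left out, the last holds). Time passes only in rows, so rows that do not move let the fingers close. It gives the time, the measured TCP pose, the force, the opening and the grip force at its end, in the units of the state.
- env.read_state(): the state, without advancing time (a new reading comes with each control period).
- env.capture(name): name is "scene" or "top" or "wrist"; returns a dict with "image" (384x512x3 uint8, red, green, blue), "z_map" (384x512 float32, m along the optical axis (not along the pixel's ray), 0 where there is no reading), "fx", "fy", "cx", "cy" (pixels), "R" (3x3) and "t" (3): a world point X has camera coordinates R X + t. Camera axes: x right, y down, z forward; pixel columns grow to the right and rows downward; lengths in m; the calibration is good to about 2 mm. The wrist camera is an equidistant fisheye: a pixel r from the principal point sees the ray r / f radians off the axis. A picture is of the moment at which its call begins.
- env.close_job(): hands the job in; it is judged then, once.
Trained networks look in a picture, given as the dict that the camera call returned (one of the last four; its "shot" number tells which), for a name from the list of things; names that differ only in an ending like _2 or _b are one class to them, and where a whole thing is asked for, a point or a joint stands for the part that bears it (a point fixed in the world has none). Each returns a list of dicts, best first, with "confidence" (0 to 1); they miss things now and then, are a little off and sometimes report something else, mostly with a low value. They report only what shows in the picture. A call takes as long as a camera call. They do not tell look-alikes from the thing itself.
- env.boxes_of(picture, name): "at" ([x, y, z] in m, in world coordinates, good to about 4 mm: the middle of the surface that is visible of it).
- env.cut_out(picture, name): "mask" (384x512 bool, what is visible of it).
The state is a dict: "time_s": time; "q": joint angles; "joint_velocities": joint speeds; "joint_torque": joint torques, N m; "tool_pos": TCP position; "tool_rot": TCP orientation; "wrist_force": force on the tool from outside, world axes, zero at the start; "torque": the same for the moment, N m; "finger_gap": finger opening in m; "grip_force": force on a finger pad.
Only numpy, scipy, OpenCV 4.12 (cv2) and the standard library are available. Lean on these libraries where they do the work, as an engineer would, in place of code of your own. Each camera call takes 0.05 s, during which the arm holds its last target. There are 200 camera calls.

## Working session

There is one attempt and no reset: what is moved stays moved. The work goes in short steps, Python scripts to look and compute and a shell command to move; the robot and the scene stay as the last step left them, time stands still between calls to the robot, and variables do not carry over. Pictures are saved under pics/ and viewed, at most 10 in all, crops included, and the job is handed in when it is done.

```bash
mkdir -p pics; cat > h.py <<'E'
import numpy as np, cv2
from workcell import env
def world(p,u,v,z):
    c=np.stack([(u-p['cx'])/p['fx']*z,(v-p['cy'])/p['fy']*z,z],-1)
    return (c-p['t'])@p['R']
def pix(p,X):
    c=np.asarray(X)@p['R'].T+p['t']; return np.stack([c[...,0]/c[...,2]*p['fx']+p['cx'],c[...,1]/c[...,2]*p['fy']+p['cy']],-1)
def cloud(p):
    v,u=np.mgrid[:384,:512]; return world(p,u,v,p['z_map'])
E
python3 - <<'E'
from h import *
s=env.read_state(); print(s['time_s'],s['tool_pos'],s['tool_rot'],s['wrist_force'])
ims=[]
for n in ['scene','top']:
    p=env.capture(n); ims.append(p['image'])
    for k in ['rail','stop','keeper','board','tumbler_a','ice_bucket','muddler']:
        print(n,k,[(np.round(d['at'],3).tolist(),round(d['confidence'],2),pix(p,d['at']).round().astype(int).tolist()) for d in env.boxes_of(p,k)])
for n,i in zip('ab',ims): cv2.imwrite(f'pics/{n}.png',cv2.resize(i[:,:,::-1],(800,600)))
E
```

```text
0.0 [ 0.2129387  -0.47943481  0.23062622] [-7.77376230e-04  9.78262888e-01  2.07367105e-01 -3.29924861e-05] [ 0.52878088 -0.26832528 -0.68143412]
scene rail [([0.652, -0.086, 0.016], 0.59, [244, 217])]
scene stop [([0.405, 0.136, 0.031], 0.53, [276, 140]), ([0.572, 0.2, 0.027], 0.5, [312, 169]), ([0.442, 0.282, 0.027], 0.45, [317, 136])]
scene keeper [([0.526, 0.165, 0.026], 0.39, [298, 163]), ([0.572, 0.199, 0.026], 0.17, [312, 169])]
scene board [([0.542, -0.097, 0.02], 0.82, [230, 191])]
scene tumbler_a [([0.759, -0.136, 0.066], 0.93, [241, 242]), ([0.766, 0.047, 0.059], 0.72, [296, 225])]
scene ice_bucket [([0.636, 0.441, 0.146], 0.55, [390, 139])]
scene muddler [([0.487, -0.452, 0.026], 0.79, [123, 212])]
top rail [([0.642, -0.065, 0.021], 0.75, [285, 182])]
top stop [([0.401, 0.137, 0.03], 0.57, [216, 268]), ([0.57, 0.198, 0.034], 0.53, [193, 208]), ([0.437, 0.279, 0.035], 0.52, [165, 256]), ([0.784, 0.05, 0.048], 0.43, [244, 132])]
top keeper [([0.522, 0.162, 0.032], 0.54, [207, 225])]
top board [([0.537, -0.09, 0.022], 0.57, [294, 218])]
top tumbler_a [([0.787, 0.048, 0.046], 0.92, [245, 131]), ([0.786, -0.149, 0.049], 0.65, [313, 131])]
top ice_bucket [([0.604, 0.451, 0.153], 0.94, [87, 196])]
top muddler [([0.479, -0.457, 0.026], 0.84, [422, 235]), ([0.787, 0.053, 0.046], 0.57, [243, 132])]
```

View pics/a.png

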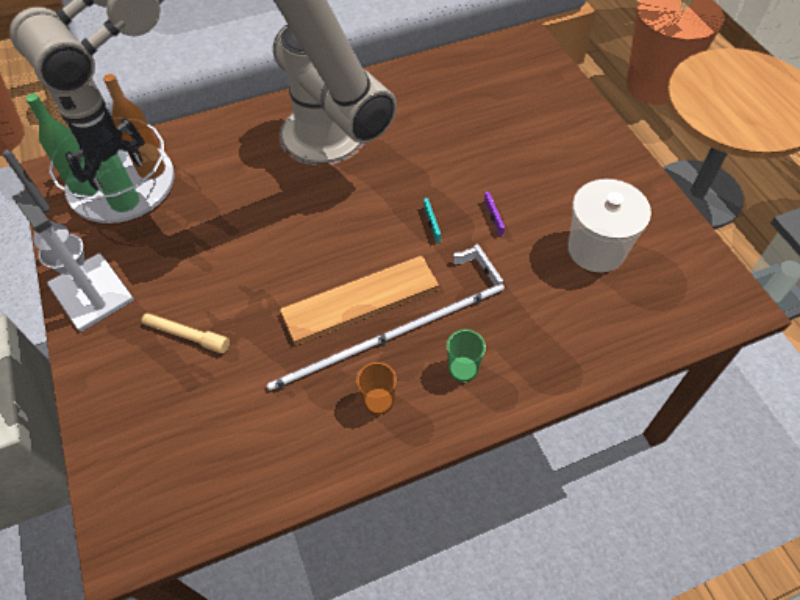

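View pics/b.png

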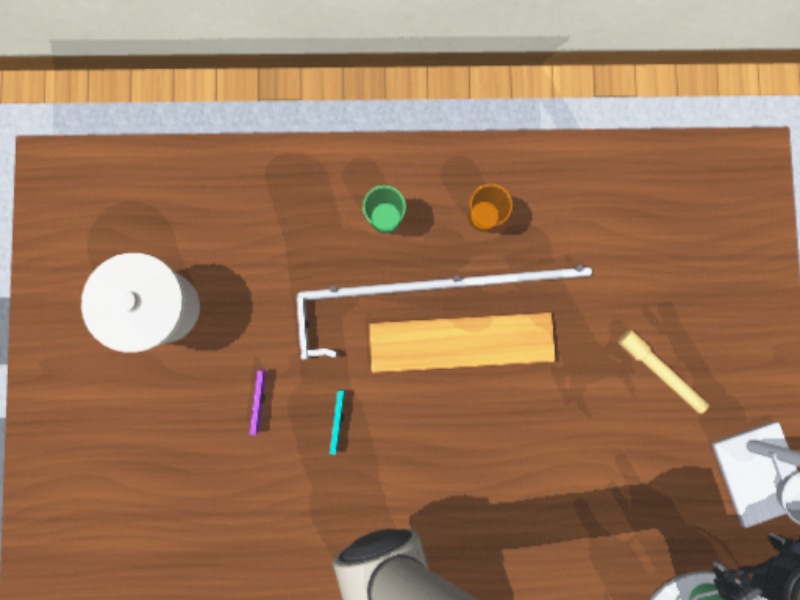

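The real stop is the steel bracket wall at top picture (303,325), with the keeper at (322,352). The turquoise bar (337,422) and the purple bar (256,402) are the look-alikes. The board is at (462,342) and the rail runs from (588,270) to (303,295). I'll measure next and check with a close crop.

```bash
cat >> h.py <<'E'
def onplane(p,mask,z):
    v,u=np.nonzero(mask); d=np.stack([(u-p['cx'])/p['fx'],(v-p['cy'])/p['fy'],np.ones(len(u))],-1)@p['R']
    o=-p['R'].T@p['t']; return (o+d*((z-o[2])/d[:,2])[:,None])[:,:2]
def board(p):
    m=env.cut_out(p,'board')
    if not m: return None
    m=m[0]['mask']; Z=cloud(p)[...,2]; m=m&(Z>.014)&(Z<.03)
    m=cv2.morphologyEx(m.astype(np.uint8),cv2.MORPH_OPEN,np.ones((3,3)))
    n,l,st,_=cv2.connectedComponentsWithStats(m); m=l==1+np.argmax(st[1:,4])
    q=onplane(p,m,.022); r=cv2.minAreaRect((q*1000).astype(np.float32))
    c=q.mean(0); w,V=np.linalg.eigh(np.cov((q-c).T)); a=V[:,1]*np.sign(V[1,1])
    return np.r_[c*1000,np.arctan2(-a[0],a[1])],r,np.sqrt(w*12)*1000,np.median(Z[m])
E
python3 - <<'E'
from h import *
for n in ['top','scene']:
    p=env.capture(n); print(n,board(p))
    m=env.cut_out(p,'rail')[0]['mask']; P=cloud(p)[m]; P=P[(P[:,2]>.01)&(P[:,2]<.03)]
    print(len(P),np.median(P[:,2]),P.min(0),P.max(0))
    q=onplane(p,m,.016 if n=='scene' else .02)
    q=q[(q[:,1]>-.3)&(q[:,1]<.15)]
    l=cv2.fitLine(q.astype(np.float32),cv2.DIST_HUBER,0,.01,.01).ravel(); l[:2]*=np.sign(l[1])
    print('rail yaw',np.arctan2(-l[0],l[1]),l)
    # bracket points
    C=cloud(p); B=(C[...,2]>.022)&(C[...,2]<.045)&(C[...,0]>.48)&(C[...,0]<.70)&(C[...,1]>.1)&(C[...,1]<.25)
    Q=C[B]; print(len(Q),Q.min(0),Q.max(0)); print(np.round(Q[::max(1,len(Q)//30)],3).tolist())
    if n=='top': cv2.imwrite('pics/c.png',cv2.resize(p['image'][165:290,150:270,::-1],None,fx=4.8,fy=4.8))
E
```

```text
top (array([ 5.34737833e+02, -9.45639624e+01,  4.04505819e-02]), ((535.1881103515625, -94.54541015625), (89.81103515625, 338.704345703125), 2.1584384441375732), array([ 89.35954924, 338.69387205]), np.float64(0.023103405862783637))
920 0.019939852797352862 [ 0.62278666 -0.34055044  0.01083695] [0.67059908 0.20424289 0.02996213]
rail yaw 0.06347974 [-0.06343711  0.99798584  0.6450764  -0.06640663]
272 [0.51106438 0.10252455 0.02219057] [0.64174693 0.20812833 0.03809399]
[[0.641, 0.145, 0.033], [0.636, 0.148, 0.033], [0.633, 0.139, 0.029], [0.631, 0.14, 0.023], [0.628, 0.166, 0.022], [0.623, 0.208, 0.031], [0.617, 0.205, 0.032], [0.611, 0.202, 0.035], [0.605, 0.199, 0.035], [0.599, 0.196, 0.032], [0.591, 0.205, 0.033], [0.585, 0.202, 0.034], [0.579, 0.202, 0.037], [0.574, 0.199, 0.033], [0.568, 0.196, 0.034], [0.562, 0.194, 0.03], [0.554, 0.203, 0.032], [0.548, 0.2, 0.03], [0.542, 0.196, 0.035], [0.537, 0.194, 0.032], [0.528, 0.199, 0.038], [0.527, 0.16, 0.035], [0.525, 0.185, 0.034], [0.524, 0.16, 0.031], [0.522, 0.194, 0.031], [0.522, 0.169, 0.03], [0.521, 0.143, 0.034], [0.519, 0.18
[... 580 characters left out ...]
2], [0.519, 0.193, 0.031], [0.523, 0.187, 0.033], [0.518, 0.174, 0.028], [0.522, 0.192, 0.023], [0.521, 0.165, 0.03], [0.524, 0.183, 0.024], [0.536, 0.196, 0.033], [0.519, 0.15, 0.03], [0.529, 0.165, 0.034], [0.535, 0.194, 0.026], [0.52, 0.146, 0.027], [0.53, 0.161, 0.032], [0.545, 0.2, 0.03], [0.527, 0.159, 0.022], [0.552, 0.201, 0.031], [0.556, 0.203, 0.03], [0.556, 0.195, 0.023], [0.562, 0.196, 0.023], [0.576, 0.196, 0.035], [0.58, 0.203, 0.031], [0.586, 0.203, 0.033], [0.591, 0.197, 0.03], [0.598, 0.197, 0.033], [0.601, 0.2, 0.03], [0.606, 0.206, 0.027], [0.616, 0.208, 0.033], [0.617, 0.208, 0.028], [0.619, 0.211, 0.023], [0.624, 0.201, 0.024], [0.64, 0.14, 0.031], [0.645, 0.145, 0.029]]
```

View pics/c.png

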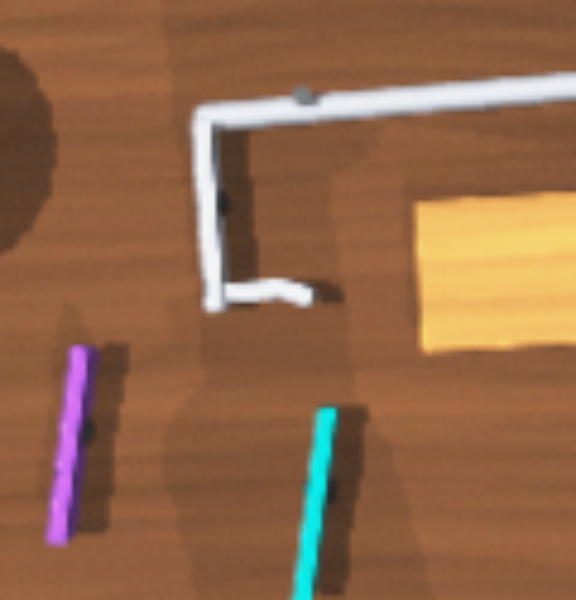

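The crop shows the grey steel bracket: wall at (210,205), flared keeper at (265,292), dome at (222,205). The turquoise and purple bars are separate from it and stay untouched. The gap to the rail is about 59 mm, and the board is about 0.025 rad off parallel. Before moving, I'll check that the approach path is clear.

```bash
python3 - <<'E'
from h import *
a=np.array([.213,-.48]);b=np.array([.465,-.21])
for n in ['top','scene']:
    p=env.capture(n);C=cloud(p);C=C[p['z_map']>0]
    d=(b-a)/np.linalg.norm(b-a);r=C[:,:2]-a;s=r@d;l=r@[-d[1],d[0]]
    for k in np.arange(0,.40,.05):
        for lo,hi in[(-.15,-.07),(-.07,.07),(.07,.15)]:
            m=(s>k)&(s<k+.05)&(l>lo)&(l<hi); print(n,round(k,2),lo,m.sum(),round(C[m,2].max(),3) if m.any() else None, end=' | ')
        print()
E
```

```text
top 0.0 -0.15 505 0.024 | top 0.0 -0.07 2171 0.438 | top 0.0 0.07 491 0.311 | 
top 0.05 -0.15 476 0.008 | top 0.05 -0.07 834 0.009 | top 0.05 0.07 489 0.008 | 
top 0.1 -0.15 456 0.008 | top 0.1 -0.07 830 0.008 | top 0.1 0.07 492 0.007 | 
top 0.15 -0.15 463 0.009 | top 0.15 -0.07 835 0.008 | top 0.15 0.07 483 0.008 | 
top 0.2 -0.15 461 0.008 | top 0.2 -0.07 819 0.01 | top 0.2 0.07 482 0.009 | 
top 0.25 -0.15 460 0.008 | top 0.25 -0.07 824 0.009 | top 0.25 0.07 481 0.01 | 
top 0.3 -0.15 458 0.009 | top 0.3 -0.07 810 0.008 | top 0.3 0.07 475 0.008 | 
top 0.35 -0.15 425 0.028 | top 0.35 -0.07 813 0.031 | top 0.35 0.07 474 0.008 | 
scene 0.0 -0.15 280 0.557 | scene 0.0 -0.07 2567 0.592 | scene 0.0 0.07 330 0.578 | 
scene 0.05 -0.15 272 0.005 | scene 0.05 -0.07 1324 0.615 | scene 0.05 0.07 221 0.008 | 
scene 0.1 -0.15 275 0.008 | scene 0.1 -0.07 662 0.619 | scene 0.1 0.07 678 0.614 | 
scene 0.15 -0.15 276 0.006 | scene 0.15 -0.07 444 0.007 | scene 0.15 0.07 228 0.005 | 
scene 0.2 -0.15 292 0.006 | scene 0.2 -0.07 457 0.007 | scene 0.2 0.07 239 0.007 | 
scene 0.25 -0.15 298 0.007 | scene 0.25 -0.07 459 0.006 | scene 0.25 0.07 238 0.006 | 
scene 0.3 -0.15 295 0.006 | scene 0.3 -0.07 477 0.006 | scene 0.3 0.07 241 0.005 | 
scene 0.35 -0.15 314 0.027 | scene 0.35 -0.07 405 0.028 | scene 0.35 0.07 245 0.006 |
```

```bash
python3 -m jog '[[1,0,0,0,0,0,0.29],[1,0,0,0,0,0,0.29],[1,0,0,0,0,0,0.12],[1,0.33,-0.32,0,0,0,0],[1,0.33,-0.32,0,0,0,0],[1,0.33,-0.32,0,0,0,0],[1,0.33,-0.32,0,0,0,0],[1,0.33,-0.32,0,0,0,0],[1,0.33,-0.32,0,0,0,0],[1,0.33,-0.32,0,0,0,0],[1,0.33,-0.32,0,0,0,0],[1,0,0,0,0,0,0]]' 20; python3 - <<'E'
from h import *
s=env.read_state();print(s['tool_pos'],s['tool_rot'],s['wrist_force'],s['finger_gap'])
w,x,y,z=s['tool_rot'];print(np.arctan2(2*(x*y+w*z),1-2*(y*y+z*z)))
E
```

```text
time_s: 2.4
tool_pos: [0.4618, -0.2025, 0.2313]
tool_rot: [-0.001, 0.999, 0.037, 0.001]
wrist_force: [-0.2, -1.4, -0.7]
finger_gap: 0.0002
grip_force: 0.0
[ 0.46184359 -0.20251788  0.23130677] [-5.03795651e-04  9.99323986e-01  3.67540607e-02  6.75315356e-04] [-0.2017339  -1.42865604 -0.67655267] 0.00019357863099143602
0.0735240437292634
```

```bash
python3 -m jog '[[1,-0.05,0.05,0.4,0,0,0.014],[1,0,0,0.4,0,0,0],[1,0,0,0.4,0,0,0],[1,0,0,0.4,0,0,0],[1,0,0,0.3,0,0,0],[1,0,0,0.18,0,0,0],[1,0,0,0.1,0,0,0],[1,0,0,0,0,0,0],[1,0,0,0,0,0,0],[1,0,0,0,0,0,0]]'; python3 - <<'E'
from h import *
p=env.capture('wrist');cv2.imwrite('pics/d.png',p['image'][:,:,::-1])
s=env.read_state();print(s['tool_pos'],s['wrist_force'])
E
```

```text
time_s: 3.4
tool_pos: [0.4551, -0.2125, 0.0145]
tool_rot: [0.001, 1.0, 0.03, 0.001]
wrist_force: [0.2, -0.1, -0.3]
finger_gap: 0.0001
grip_force: 0.0
[ 0.45511679 -0.21241182  0.01445719] [-1.26264413 -0.32463763  0.38246874]
```

View pics/d.png

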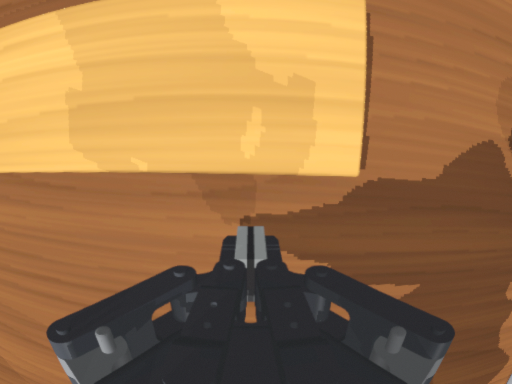

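The shut fingers are at (250,235), just in front of the board's front edge (row 172), and its right corner is at (360,175). That is a good place for the right-end push.

```bash
python3 -m jog '[[1,0.06,0,0.03,0,0,0],[1,0.06,0,0,0,0,0],[1,0.06,0,0,0,0,0],[1,0.04,0,0,0,0,0],[1,0.03,0,0,0,0,0],[1,0.03,0,0,0,0,0],[1,0.02,0,0,0,0,0],[1,0.02,0,0,0,0,0],[1,0.02,0,0,0,0,0],[1,0.02,0,0,0,0,0]]'; python3 -m jog '[[1,0.02,0,0,0,0,0],[1,0.02,0,0,0,0,0],[1,0.02,0,0,0,0,0],[1,0.02,0,0,0,0,0],[1,0.02,0,0,0,0,0]]';python3 -m jog '[[1,0.02,0,0,0,0,0],[1,0.02,0,0,0,0,0],[1,0.02,0,0,0,0,0]]'; python3 - <<'E'
from h import *
p=env.capture('top');print(board(p)[0]);p=env.capture('scene');print(board(p)[0])
E
```

```text
time_s: 4.45
tool_pos: [0.4904, -0.2097, 0.0102]
tool_rot: [-0.0, 1.0, 0.03, -0.0]
wrist_force: [-1.9, -0.6, 0.0]
finger_gap: 0.0001
grip_force: 0.6
time_s: 4.95
tool_pos: [0.5005, -0.209, 0.0103]
tool_rot: [0.0, 1.0, 0.03, -0.0]
wrist_force: [-0.4, -0.2, -0.5]
finger_gap: -0.0002
grip_force: 0.5
time_s: 5.25
tool_pos: [0.5065, -0.2087, 0.0103]
tool_rot: [0.0, 1.0, 0.03, -0.0]
wrist_force: [-0.8, 0.3, -1.0]
finger_gap: 0.0003
grip_force: 0.5
[ 5.46580339e+02 -7.12635265e+01  1.92786778e-01]
[ 5.53457211e+02 -9.40627589e+01  1.47770927e-01]
```

```bash
python3 -m jog '[[1,-0.2,0,0,0,0,0],[1,-0.35,0,0,0,0,0],[1,0,-0.4,0,0,0,0],[1,0,-0.4,0,0,0,0],[1,0,-0.4,0,0,0,0],[1,0,-0.4,0,0,0,0],[1,0,-0.4,0,0,0,0],[1,0,-0.2,0,0,0,0],[1,0,0,0,0,0,0],[1,0,0,0,0,0,0],[1,0,0,0,0,0,0]]'; python3 - <<'E'
from h import *
p=env.capture('top');print(board(p));p=env.capture('scene');print(board(p))
E
```

```text
time_s: 6.55
tool_pos: [0.4385, 0.0066, 0.0104]
tool_rot: [0.0, 1.0, 0.03, 0.0]
wrist_force: [-0.2, -0.7, -0.6]
finger_gap: -0.0002
grip_force: 0.0
(array([ 5.47167449e+02, -8.90363809e+01,  1.40975302e-01]), ((547.114013671875, -89.39237976074219), (89.89852142333984, 339.0171203613281), 8.344146728515625), array([ 89.41606011, 337.90824057]), np.float64(0.023098209995701686))
(array([ 5.52871032e+02, -9.31934550e+01,  1.46356536e-01]), ((552.4424438476562, -88.44464111328125), (94.76174926757812, 339.9673156738281), 8.427350044250488), array([ 92.45954474, 338.50645941]), np.float64(0.02024954417657209))
```

```bash
python3 -m jog '[[1,0.06,0,0,0,0,0],[1,0.08,0,0,0,0,0],[1,0.08,0,0,0,0,0],[1,0.06,0,0,0,0,0],[1,0.04,0,0,0,0,0],[1,0.03,0,0,0,0,0],[1,0.03,0,0,0,0,0],[1,0.02,0,0,0,0,0],[1,0.02,0,0,0,0,0],[1,0.02,0,0,0,0,0],[1,0.02,0,0,0,0,0]]'; python3 -m jog '[[1,0.02,0,0,0,0,0],[1,0.02,0,0,0,0,0],[1,0.02,0,0,0,0,0],[1,0.02,0,0,0,0,0],[1,0.02,0,0,0,0,0],[1,0.02,0,0,0,0,0],[1,0.02,0,0,0,0,0],[1,0.02,0,0,0,0,0]]'; python3 - <<'E'
from h import *
p=env.capture('top');print(board(p)[:2]);p=env.capture('scene');print(board(p)[:2])
E
```

```text
time_s: 7.85
tool_pos: [0.484, 0.0103, 0.0102]
tool_rot: [0.0, 1.0, 0.03, -0.0]
wrist_force: [-1.2, 1.2, 0.2]
finger_gap: 0.0001
grip_force: 0.6
time_s: 8.65
tool_pos: [0.5001, 0.0113, 0.0103]
tool_rot: [0.0, 1.0, 0.03, -0.0]
wrist_force: [-1.6, 0.6, -0.5]
finger_gap: -0.0
grip_force: 0.6
(array([ 5.68084022e+02, -1.16697654e+02, -5.69811139e-02]), ((561.2205810546875, -93.48403930664062), (89.82404327392578, 339.7038269042969), 2.007094621658325))
(array([ 5.66507296e+02, -9.70463887e+01,  3.57207803e-02]), ((565.9142456054688, -92.42965698242188), (92.94290924072266, 338.9103698730469), 1.9591666460037231))
```

```bash
python3 -m jog '[[1,-0.2,0,0,0,0,0],[1,-0.2,0,0,0,0,0],[1,0,0.4,0,0,0,0],[1,0,0.4,0,0,0,0],[1,0,0.4,0,0,0,0],[1,0,0.4,0,0,0,0],[1,0,0.4,0,0,0,0],[1,0,0.15,0,0,0,0],[1,0,0,0,0,0,0],[1,0,0,0,0,0,0]]'; python3 -m jog '[[1,0.06,0,0,0,0,0],[1,0.08,0,0,0,0,0],[1,0.08,0,0,0,0,0],[1,0.06,0,0,0,0,0],[1,0.04,0,0,0,0,0],[1,0.03,0,0,0,0,0],[1,0.03,0,0,0,0,0],[1,0.02,0,0,0,0,0],[1,0.02,0,0,0,0,0]]'; python3 -m jog '[[1,0.02,0,0,0,0,0],[1,0.02,0,0,0,0,0],[1,0.02,0,0,0,0,0],[1,0.02,0,0,0,0,0],[1,0.02,0,0,0,0,0],[1,0.02,0,0,0,0,0],[1,0.02,0,0,0,0,0]]'; python3 - <<'E'
from h import *
p=env.capture('top');print(board(p)[:2]);p=env.capture('scene');print(board(p)[:2])
E
```

```text
time_s: 9.85
tool_pos: [0.4727, -0.2051, 0.0101]
tool_rot: [-0.0, 1.0, 0.03, -0.0]
wrist_force: [0.1, 0.2, -0.7]
finger_gap: -0.0002
grip_force: 0.0
time_s: 10.75
tool_pos: [0.5149, -0.2032, 0.0102]
tool_rot: [-0.0, 1.0, 0.03, -0.0]
wrist_force: [-1.1, -1.3, -1.0]
finger_gap: 0.0002
grip_force: 0.6
time_s: 11.45
tool_pos: [0.5292, -0.2023, 0.0103]
tool_rot: [0.0, 1.0, 0.03, 0.0]
wrist_force: [-0.9, -0.6, -0.4]
finger_gap: 0.0001
grip_force: 0.5
(array([ 5.71698116e+02, -6.44194788e+01,  1.82590416e-01]), ((572.392333984375, -89.44305419921875), (89.85166931152344, 339.4526672363281), 7.233875751495361))
(array([ 5.78367582e+02, -9.36171674e+01,  1.32711900e-01]), ((577.7355346679688, -88.10430908203125), (94.55660247802734, 339.70458984375), 7.362466812133789))
```

```bash
python3 -m jog '[[1,-0.25,0,0,0,0,0],[1,-0.3,0,0,0,0,0],[1,0,-0.4,0,0,0,0],[1,0,-0.4,0,0,0,0],[1,0,-0.4,0,0,0,0],[1,0,-0.4,0,0,0,0],[1,0,-0.3,0,0,0,0],[1,0,0,0,0,0,0],[1,0,0,0,0,0,0]]'; python3 -m jog '[[1,0.08,0,0,0,0,0],[1,0.08,0,0,0,0,0],[1,0.08,0,0,0,0,0],[1,0.06,0,0,0,0,0],[1,0.05,0,0,0,0,0],[1,0.03,0,0,0,0,0],[1,0.03,0,0,0,0,0],[1,0.02,0,0,0,0,0],[1,0.02,0,0,0,0,0]]'; python3 -m jog '[[1,0.02,0,0,0,0,0],[1,0.02,0,0,0,0,0],[1,0.02,0,0,0,0,0],[1,0.02,0,0,0,0,0],[1,0.02,0,0,0,0,0],[1,0.02,0,0,0,0,0],[1,0.02,0,0,0,0,0]]';python3 -m jog '[[1,0.02,0,0,0,0,0],[1,0.02,0,0,0,0,0]]'; python3 - <<'E'
from h import *
p=env.capture('top');print(board(p)[:2]);p=env.capture('scene');print(board(p)[:2])
E
```

```text
time_s: 12.55
tool_pos: [0.463, -0.0158, 0.0106]
tool_rot: [0.0, 1.0, 0.031, 0.001]
wrist_force: [0.0, -0.2, -0.8]
finger_gap: 0.0003
grip_force: 0.0
time_s: 13.45
tool_pos: [0.5068, -0.0131, 0.0102]
tool_rot: [-0.0, 1.0, 0.03, -0.001]
wrist_force: [-2.1, 1.1, 2.1]
finger_gap: 0.0003
grip_force: 1.0
time_s: 14.15
tool_pos: [0.5216, -0.0125, 0.0103]
tool_rot: [0.0, 1.0, 0.03, 0.0]
wrist_force: [-1.8, -0.2, -1.0]
finger_gap: 0.0003
grip_force: 0.6
time_s: 14.35
tool_pos: [0.5256, -0.0122, 0.0103]
tool_rot: [0.0, 1.0, 0.03, -0.0]
wrist_force: [-1.8, 0.0, -0.4]
finger_gap: -0.0002
grip_force: 0.6
(array([ 5.95393606e+02, -1.20183517e+02, -4.54899319e-02]), ((586.3223266601562, -92.36843872070312), (89.87711334228516, 339.5205993652344), 2.4377291202545166))
(array([ 5.91544308e+02, -9.57605306e+01,  4.27946769e-02]), ((591.235107421875, -91.05877685546875), (93.86509704589844, 338.42877197265625), 2.366245985031128))
```

```bash
python3 -m jog '[[1,-0.3,0,0,0,0,0],[1,0,0.4,0,0,0,0],[1,0,0.4,0,0,0,0],[1,0,0.4,0,0,0,0],[1,0,0.35,0,0,0,0],[1,0,0,0,0,0,0],[1,0,0,0,0,0,0]]'; python3 -m jog '[[1,0.08,0,0,0,0,0],[1,0.07,0,0,0,0,0],[1,0.05,0,0,0,0,0],[1,0.03,0,0,0,0,0],[1,0.03,0,0,0,0,0],[1,0.02,0,0,0,0,0],[1,0.02,0,0,0,0,0]]'; python3 -m jog '[[1,0.02,0,0,0,0,0],[1,0.02,0,0,0,0,0],[1,0.01,0,0,0,0,0]]';python3 -m jog '[[1,0.01,0,0,0,0,0],[1,0.01,0,0,0,0,0]]'; python3 - <<'E'
from h import *
p=env.capture('top');print(board(p)[1]);p=env.capture('scene');print(board(p)[1]);print(env.read_state()['wrist_force'])
E
```

```text
time_s: 15.25
tool_pos: [0.5048, -0.1693, 0.0103]
tool_rot: [0.0, 1.0, 0.029, 0.0]
wrist_force: [-0.9, -0.3, 0.3]
finger_gap: -0.0001
grip_force: 0.0
time_s: 15.95
tool_pos: [0.5345, -0.1668, 0.0102]
tool_rot: [-0.0, 1.0, 0.03, -0.001]
wrist_force: [-2.0, -0.6, 1.6]
finger_gap: -0.0002
grip_force: 1.0
time_s: 16.25
tool_pos: [0.5399, -0.1667, 0.0102]
tool_rot: [0.0, 1.0, 0.03, -0.0]
wrist_force: [-2.1, -0.7, -0.7]
finger_gap: -0.0
grip_force: 0.7
time_s: 16.45
tool_pos: [0.5415, -0.1665, 0.0102]
tool_rot: [-0.0, 1.0, 0.03, -0.0]
wrist_force: [-4.1, -0.5, 2.7]
finger_gap: -0.0001
grip_force: 2.3
((594.0692138671875, -90.80099487304688), (92.4035415649414, 339.435302734375), 4.230221748352051)
((597.635986328125, -89.76824951171875), (94.18463897705078, 338.8155822753906), 4.411866188049316)
[-2.8785574  -0.34566098  1.45902388]
```

```bash
python3 -m jog '[[1,-0.27,0,0,0,0,0],[1,0,-0.4,0,0,0,0],[1,0,-0.4,0,0,0,0],[1,0,-0.4,0,0,0,0],[1,0,-0.48,0,0,0,0],[1,0,0,0,0,0,0],[1,0,0,0,0,0,0]]'; python3 -m jog '[[1,0.07,0,0,0,0,0],[1,0.07,0,0,0,0,0],[1,0.04,0,0,0,0,0],[1,0.03,0,0,0,0,0],[1,0.02,0,0,0,0,0],[1,0.01,0,0,0,0,0],[1,0.01,0,0,0,0,0]]'; python3 -m jog '[[1,0.01,0,0,0,0,0],[1,0.01,0,0,0,0,0]]';python3 -m jog '[[1,0.01,0,0,0,0,0],[1,0.01,0,0,0,0,0]]'; python3 - <<'E'
from h import *
p=env.capture('top');print(board(p)[1]);p=env.capture('scene');print(board(p)[1]);print(env.read_state()['wrist_force'])
E
```

```text
time_s: 17.35
tool_pos: [0.5054, 0.0005, 0.0106]
tool_rot: [0.0, 0.999, 0.032, 0.001]
wrist_force: [0.3, -0.2, -0.1]
finger_gap: -0.0
grip_force: 0.0
time_s: 18.05
tool_pos: [0.5292, 0.001, 0.0102]
tool_rot: [0.0, 1.0, 0.03, -0.001]
wrist_force: [-1.6, 0.4, 0.6]
finger_gap: -0.0004
grip_force: 0.8
time_s: 18.25
tool_pos: [0.5307, 0.0013, 0.0101]
tool_rot: [-0.0, 1.0, 0.03, -0.001]
wrist_force: [-5.4, -0.8, 2.3]
finger_gap: -0.0001
grip_force: 2.7
time_s: 18.45
tool_pos: [0.5307, 0.0015, 0.0099]
tool_rot: [-0.0, 1.0, 0.031, -0.003]
wrist_force: [-11.6, -2.6, 6.0]
finger_gap: 0.0
grip_force: 5.7
((594.7755737304688, -90.8282470703125), (91.27001190185547, 339.49151611328125), 3.6419293880462646)
((598.524658203125, -89.45051574707031), (93.18236541748047, 339.3454895019531), 3.7799131870269775)
[-9.94563228 -0.86521613  5.33782598]
```

```bash
python3 -m jog '[[1,-0.007,0,0,0,0,0],[1,0,0,0,0,0,0]]'; python3 -m jog '[[1,0,0,0,0,0,0],[1,0,0,0,0,0,0],[1,0,0,0,0,0,0],[1,0,0,0,0,0,0]]'
```

```text
time_s: 18.85
tool_pos: [0.5307, 0.0015, 0.0098]
tool_rot: [-0.0, 1.0, 0.031, -0.002]
wrist_force: [-6.6, -0.8, 2.5]
finger_gap: -0.0
grip_force: 3.5
time_s: 19.25
tool_pos: [0.5307, 0.0015, 0.0098]
tool_rot: [-0.0, 1.0, 0.031, -0.002]
wrist_force: [-7.0, -1.2, 3.3]
finger_gap: -0.0
grip_force: 3.5
```

```bash
python3 -m jog '[[1,0.004,0,0,0,0,0],[1,0,0,0,0,0,0],[1,0,0,0,0,0,0],[1,0,0,0,0,0,0],[1,0,0,0,0,0,0]]'; python3 -m jog '[[1,-0.23,0,0,0,0,0],[1,0,0.4,0,0,0,0],[1,0,0.4,0,0,0,0],[1,0,0.4,0,0,0,0],[1,0,0.4,0,0,0,0],[1,0,0.25,0,0,0,0],[1,0,0,0,0,0,0],[1,0,0,0,0,0,0]]'; python3 -m jog '[[1,0.06,0,0,0,0,0],[1,0.05,0,0,0,0,0],[1,0.03,0,0,0,0,0],[1,0.02,0,0,0,0,0],[1,0.01,0,0,0,0,0],[1,0.01,0,0,0,0,0],[1,0,0,0,0,0,0]]'; python3 -m jog '[[1,0.01,0,0,0,0,0],[1,0.005,0,0,0,0,0]]'
```

```text
time_s: 19.75
tool_pos: [0.5307, 0.0015, 0.0098]
tool_rot: [-0.0, 1.0, 0.031, -0.003]
wrist_force: [-8.6, -0.8, 3.4]
finger_gap: -0.0003
grip_force: 4.2
time_s: 20.55
tool_pos: [0.5216, -0.1851, 0.0102]
tool_rot: [-0.0, 1.0, 0.03, 0.0]
wrist_force: [-0.2, 0.0, 0.4]
finger_gap: -0.0
grip_force: 0.0
time_s: 21.25
tool_pos: [0.5396, -0.1836, 0.0103]
tool_rot: [0.0, 1.0, 0.03, -0.0]
wrist_force: [-0.4, -0.2, 0.1]
finger_gap: 0.0001
grip_force: 0.0
time_s: 21.45
tool_pos: [0.5411, -0.1837, 0.0103]
tool_rot: [0.0, 1.0, 0.03, 0.0]
wrist_force: [-0.3, 0.3, -0.3]
finger_gap: -0.0004
grip_force: 0.0
```

```bash
python3 -m jog '[[1,0.01,0,0,0,0,0],[1,0.005,0,0,0,0,0]]'; python3 -m jog '[[1,0.01,0,0,0,0,0],[1,0.005,0,0,0,0,0]]'
```

```text
time_s: 21.65
tool_pos: [0.5427, -0.1835, 0.0103]
tool_rot: [0.0, 1.0, 0.03, 0.0]
wrist_force: [0.2, -0.1, 1.0]
finger_gap: 0.0004
grip_force: 0.0
time_s: 21.85
tool_pos: [0.5434, -0.1834, 0.0102]
tool_rot: [-0.0, 1.0, 0.031, -0.001]
wrist_force: [-5.0, -0.5, 2.5]
finger_gap: -0.0001
grip_force: 2.4
```

```bash
python3 -m jog '[[1,0.006,0,0,0,0,0],[1,0,0,0,0,0,0]]'; python3 -m jog '[[1,0.003,0,0,0,0,0],[1,0,0,0,0,0,0],[1,0,0,0,0,0,0],[1,0,0,0,0,0,0],[1,0,0,0,0,0,0]]'
```

```text
time_s: 22.05
tool_pos: [0.5433, -0.1834, 0.0101]
tool_rot: [-0.0, 1.0, 0.03, -0.001]
wrist_force: [-6.0, -0.7, 3.1]
finger_gap: 0.0001
grip_force: 3.0
time_s: 22.55
tool_pos: [0.5433, -0.1833, 0.0101]
tool_rot: [-0.0, 1.0, 0.03, -0.002]
wrist_force: [-7.3, -1.1, 3.9]
finger_gap: 0.0001
grip_force: 3.5
```

```bash
python3 -m jog '[[1,-0.1,0,0,0,0,0],[1,-0.2,0,0,0,0,0],[1,0,0.4,0,0,0,0],[1,0,0.4,0,0,0,0],[1,0,0.33,0,0,0,0],[1,0,0,0,0,0,0],[1,0,0,0,0,0,0]]'; python3 - <<'E'
from h import *
p=env.capture('top');print(board(p)[:2])
m=env.cut_out(p,'muddler')[0]['mask'];C=cloud(p)[m];C=C[C[:,2]>.012];print(C.max(0),C[C[:,1].argmax()])
p=env.capture('scene');print(board(p)[:2])
p=env.capture('wrist');cv2.imwrite('pics/e.png',p['image'][:,:,::-1])
E
```

```text
time_s: 23.25
tool_pos: [0.5214, -0.2982, 0.0101]
tool_rot: [-0.0, 1.0, 0.03, 0.0]
wrist_force: [0.0, 0.9, 0.8]
finger_gap: 0.0003
grip_force: 0.0
(array([ 5.94728967e+02, -8.96197317e+01,  6.69277602e-02]), ((595.341064453125, -90.74470520019531), (92.49925231933594, 339.6485290527344), 3.7218689918518066))
[0.5257418  0.02138732 1.21435949] [0.5257418  0.02138732 1.21435949]
(array([ 5.99217001e+02, -9.38189690e+01,  7.00538494e-02]), ((599.1397094726562, -89.32539367675781), (94.41851806640625, 339.09844970703125), 3.869035243988037))
```

View pics/e.png

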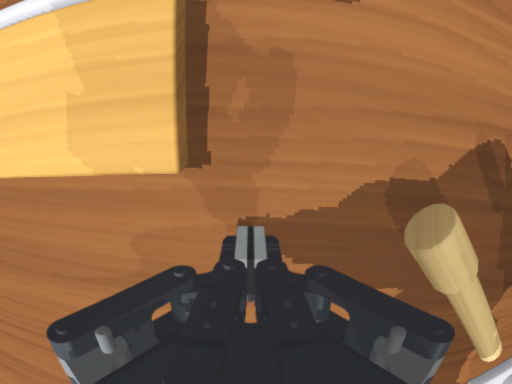

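The board's right end is at column 185, and the fingers at (250,240) are clear of it. The muddler at (435,240) is well to the right. I'll go round behind the end and push it left.

```bash
python3 -m jog '[[1,0.3,0,0,0,0,0],[1,0.3,0,0,0,0,0],[1,0.25,0,0,0,0,0],[1,0,0,0,0,0,0],[1,0,-0.07,0,0,0,0],[1,0,-0.07,0,0,0,0],[1,0,-0.04,0,0,0,0],[1,0,-0.03,0,0,0,0],[1,0,-0.03,0,0,0,0],[1,0,-0.02,0,0,0,0],[1,0,-0.02,0,0,0,0],[1,0,-0.02,0,0,0,0]]'; python3 -m jog '[[1,0,-0.03,0,0,0,0],[1,0,-0.03,0,0,0,0],[1,0,-0.03,0,0,0,0],[1,0,-0.03,0,0,0,0],[1,0,-0.03,0,0,0,0],[1,0,-0.03,0,0,0,0]]'; python3 -m jog '[[1,0,-0.03,0,0,0,0],[1,0,-0.03,0,0,0,0],[1,0,-0.03,0,0,0,0],[1,0,-0.03,0,0,0,0],[1,0,-0.03,0,0,0,0],[1,0,-0.03,0,0,0,0]]'; python3 - <<'E'
from h import *
p=env.capture('top');print(board(p)[:2])
p=env.capture('scene');print(board(p)[:2])
E
```

```text
time_s: 24.75
tool_pos: [0.6048, -0.2632, 0.0104]
tool_rot: [0.0, 1.0, 0.03, 0.0]
wrist_force: [-1.6, -3.7, 0.5]
finger_gap: 0.0002
grip_force: 1.5
time_s: 25.35
tool_pos: [0.6038, -0.2446, 0.0103]
tool_rot: [0.0, 1.0, 0.03, -0.0]
wrist_force: [-0.4, -2.9, 0.3]
finger_gap: -0.0002
grip_force: 1.6
time_s: 25.95
tool_pos: [0.6027, -0.2267, 0.0103]
tool_rot: [0.0, 1.0, 0.03, 0.0]
wrist_force: [-1.3, -2.9, 0.4]
finger_gap: 0.0002
grip_force: 1.6
(array([ 5.91162223e+02, -3.64561161e+01,  7.15405454e-02]), ((592.3301391601562, -45.609100341796875), (92.61323547363281, 339.6242370605469), 3.711925506591797))
(array([ 5.97745989e+02, -3.89957234e+01,  1.01954388e-01]), ((596.0804443359375, -43.5557861328125), (94.35570526123047, 338.3027038574219), 3.7798752784729004))
```

```bash
python3 -m jog '[[1,0,-0.03,0,0,0,0],[1,0,-0.03,0,0,0,0],[1,0,-0.03,0,0,0,0],[1,0,-0.03,0,0,0,0],[1,0,-0.03,0,0,0,0],[1,0,-0.03,0,0,0,0]]'; python3 -m jog '[[1,0,-0.02,0,0,0,0],[1,0,-0.02,0,0,0,0],[1,0,-0.02,0,0,0,0],[1,0,-0.02,0,0,0,0],[1,0,-0.02,0,0,0,0]]'; python3 -m jog '[[1,0,-0.02,0,0,0,0],[1,0,-0.02,0,0,0,0],[1,0,-0.02,0,0,0,0]]'; python3 - <<'E'
from h import *
p=env.capture('top');print(board(p)[:2])
p=env.capture('scene');print(board(p)[:2])
E
```

```text
time_s: 26.75
tool_pos: [0.6016, -0.2086, 0.0103]
tool_rot: [0.0, 1.0, 0.03, 0.0]
wrist_force: [-0.1, -1.2, -1.1]
finger_gap: 0.0001
grip_force: 0.8
time_s: 27.25
tool_pos: [0.601, -0.1988, 0.0103]
tool_rot: [0.0, 1.0, 0.03, -0.0]
wrist_force: [0.3, -1.2, -1.3]
finger_gap: -0.0001
grip_force: 0.8
time_s: 27.55
tool_pos: [0.6006, -0.1928, 0.0103]
tool_rot: [0.0, 1.0, 0.03, -0.0]
wrist_force: [-1.2, -2.0, -1.2]
finger_gap: -0.0002
grip_force: 0.8Traceback (most recent call last):
  File "<stdin>", line 2, in <module>
TypeError: 'NoneType' object is not subscriptable
```

```bash
python3 - <<'E'
from h import *
p=env.capture('scene');print(board(p)[:2])
p=env.capture('top');cv2.imwrite('pics/f.png',cv2.resize(p['image'][155:260,160:370,::-1],None,fx=3.8,fy=3.8))
E
```

```text
(array([ 5.95755655e+02, -7.46203046e+00,  1.03351787e-01]), ((593.7674560546875, -10.068588256835938), (90.46504211425781, 338.1379089355469), 3.885218620300293))
```

View pics/f.png

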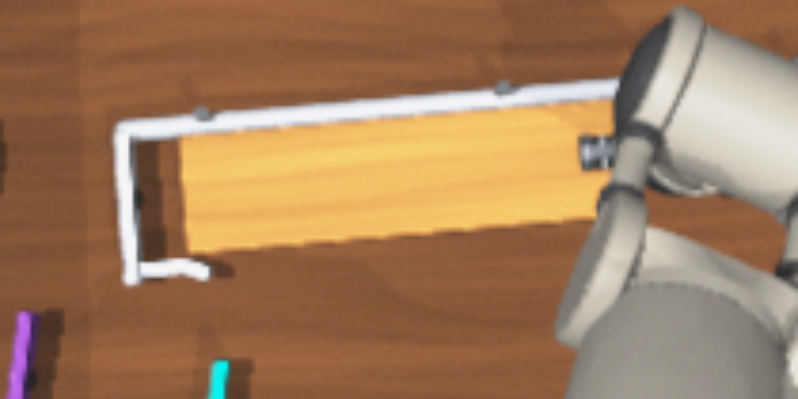

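The board is on the rail and its left end (185,195) is entering the mouth above the keeper (175,268). About 30 mm is left to the dome.

```bash
python3 -m jog '[[1,0,-0.02,0,0,0,0],[1,0,-0.02,0,0,0,0],[1,0,-0.02,0,0,0,0],[1,0,-0.02,0,0,0,0]]'; python3 -m jog '[[1,0,-0.02,0,0,0,0],[1,0,-0.02,0,0,0,0],[1,0,-0.02,0,0,0,0]]';  python3 -m jog '[[1,0,-0.02,0,0,0,0],[1,0,-0.02,0,0,0,0],[1,0,-0.01,0,0,0,0]]'; python3 - <<'E'
from h import *
p=env.capture('scene');print(board(p)[:2])
E
```

```text
time_s: 28.2
tool_pos: [0.6002, -0.185, 0.0104]
tool_rot: [0.0, 1.0, 0.03, 0.0]
wrist_force: [0.0, -2.0, 0.2]
finger_gap: 0.0001
grip_force: 1.0
time_s: 28.5
tool_pos: [0.5998, -0.1789, 0.0103]
tool_rot: [0.0, 1.0, 0.03, 0.0]
wrist_force: [-0.6, -1.9, 0.6]
finger_gap: -0.0002
grip_force: 1.1
time_s: 28.8
tool_pos: [0.5995, -0.1738, 0.0103]
tool_rot: [0.0, 1.0, 0.03, -0.0]
wrist_force: [-0.0, -2.6, 0.9]
finger_gap: 0.0002
grip_force: 1.2
(array([5.93924735e+02, 1.29203683e+01, 1.01192920e-01]), ((592.0732421875, 8.103973388671875), (93.38317108154297, 336.55352783203125), 3.876206636428833))
```

```bash
python3 -m jog '[[1,0,-0.01,0,0,0,0],[1,0,-0.01,0,0,0,0],[1,0,-0.01,0,0,0,0],[1,0,-0.01,0,0,0,0]]'; python3 -m jog '[[1,0,-0.01,0,0,0,0],[1,0,-0.01,0,0,0,0]]';  python3 -m jog '[[1,0,-0.01,0,0,0,0]]'; python3 -m jog '[[1,0,-0.01,0,0,0,0]]'
```

```text
time_s: 29.3
tool_pos: [0.5992, -0.17, 0.0103]
tool_rot: [0.0, 1.0, 0.03, 0.0]
wrist_force: [-0.8, -2.4, -0.3]
finger_gap: 0.0001
grip_force: 1.3
time_s: 29.5
tool_pos: [0.5991, -0.168, 0.0103]
tool_rot: [0.0, 1.0, 0.03, 0.0]
wrist_force: [-1.3, -2.1, 0.5]
finger_gap: -0.0
grip_force: 1.4
time_s: 29.6
tool_pos: [0.599, -0.167, 0.0103]
tool_rot: [0.0, 1.0, 0.03, -0.0]
wrist_force: [-1.0, -3.2, 1.5]
finger_gap: 0.0002
grip_force: 1.4
time_s: 29.7
tool_pos: [0.599, -0.166, 0.0103]
tool_rot: [0.0, 1.0, 0.03, -0.0]
wrist_force: [-0.7, -3.0, 0.6]
finger_gap: -0.0002
grip_force: 1.4
```

```bash
python3 -m jog '[[1,0,-0.01,0,0,0,0],[1,0,-0.01,0,0,0,0]]'; python3 -m jog '[[1,0,-0.01,0,0,0,0]]';  python3 -m jog '[[1,0,-0.01,0,0,0,0]]'
```

```text
time_s: 29.9
tool_pos: [0.5989, -0.164, 0.0103]
tool_rot: [0.0, 1.0, 0.03, -0.0]
wrist_force: [-0.3, -3.6, 0.1]
finger_gap: -0.0002
grip_force: 1.4
time_s: 30.0
tool_pos: [0.5988, -0.163, 0.0103]
tool_rot: [0.0, 1.0, 0.03, -0.0]
wrist_force: [-0.6, -1.7, 0.8]
finger_gap: 0.0001
grip_force: 1.5
time_s: 30.1
tool_pos: [0.5987, -0.162, 0.0103]
tool_rot: [0.0, 1.0, 0.03, -0.0]
wrist_force: [-1.0, -2.7, 0.6]
finger_gap: 0.0003
grip_force: 1.4
```

```bash
python3 - <<'E'
from h import *
print(env.read_state()['wrist_force'])
p=env.capture('top');print(p['R']@[0,0,0]+p['t'])
cv2.imwrite('pics/g.png',cv2.resize(p['image'][165:245,160:260,::-1],None,fx=7,fy=7))
E
```

```text
[-1.04980702 -2.65188674  0.57975078]
[0.00500307 0.6304597  1.16362639]
```

View pics/g.png

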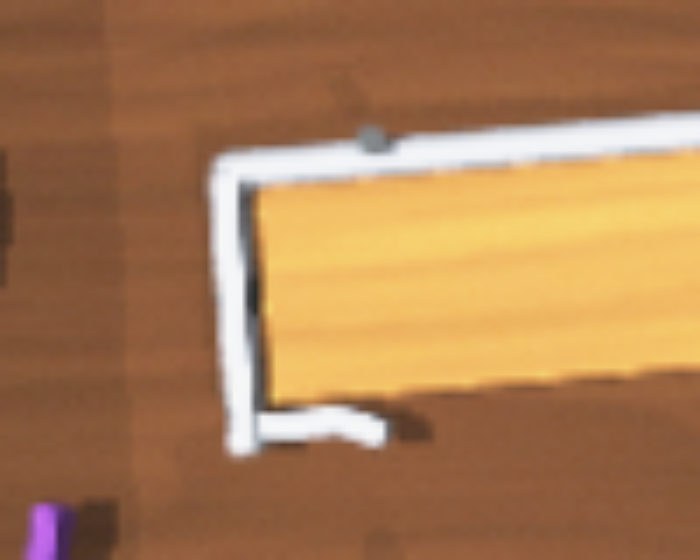

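The board's end (262,290) is within 1–3 mm of the dome (250,295), and it is flush with the rail. I'll finish in small steps.

```bash
python3 -m jog '[[1,0,-0.01,0,0,0,0]]'; python3 -m jog '[[1,0,-0.007,0,0,0,0]]';  python3 -m jog '[[1,0,-0.007,0,0,0,0]]'
```

```text
time_s: 30.25
tool_pos: [0.5987, -0.1612, 0.0103]
tool_rot: [0.0, 1.0, 0.03, 0.0]
wrist_force: [-0.9, -5.3, -0.2]
finger_gap: -0.0002
grip_force: 2.9
time_s: 30.35
tool_pos: [0.5987, -0.1611, 0.0104]
tool_rot: [0.001, 1.0, 0.03, 0.0]
wrist_force: [-1.6, -9.1, -0.2]
finger_gap: -0.0001
grip_force: 3.7
time_s: 30.45
tool_pos: [0.5987, -0.1609, 0.0104]
tool_rot: [0.001, 1.0, 0.031, 0.0]
wrist_force: [-2.2, -9.3, 0.1]
finger_gap: -0.0001
grip_force: 4.7
```

```bash
python3 -m jog '[[1,0,0,0,0,0,0]]'; python3 -m jog '[[1,0,0.002,0,0,0,0],[1,0,0,0,0,0,0],[1,0,0,0,0,0,0],[1,0,0,0,0,0,0]]'
```

```text
time_s: 30.55
tool_pos: [0.5987, -0.1609, 0.0103]
tool_rot: [0.001, 1.0, 0.03, 0.0]
wrist_force: [-1.2, -7.6, -0.8]
finger_gap: -0.0005
grip_force: 3.9
time_s: 30.95
tool_pos: [0.5987, -0.161, 0.0104]
tool_rot: [0.001, 1.0, 0.03, 0.0]
wrist_force: [-2.0, -7.9, 0.7]
finger_gap: 0.0002
grip_force: 3.6
```

```bash
python3 -m jog '[[1,0,0.05,0,0,0,0],[1,0,0.25,0,0,0,0],[1,0,0,-0.4,0,0,0],[1,-0.3,0,-0.4,0,0,0],[1,-0.45,0,0,0,0,0],[1,-0.45,0,0,0,0,0],[1,-0.45,0,0,0,0,0],[1,-0.2,0,0,0,0,0],[1,0,0,0,0,0,0]]'; python3 - <<'E'
from h import *
for n in['top','scene']:
    p=env.capture(n);b=board(p);print(b[:2])
    m=env.cut_out(p,'rail')[0]['mask'];q=onplane(p,m,.016 if n=='scene' else .02)
    q=q[(q[:,1]>-.3)&(q[:,1]<.15)]
    l=cv2.fitLine(q.astype(np.float32),cv2.DIST_HUBER,0,.01,.01).ravel();l*=np.sign(l[1]);print('rail yaw',np.arctan2(-l[0],l[1]))
    if n=='top':cv2.imwrite('pics/i.png',cv2.resize(p['image'][155:260,160:370,::-1],None,fx=3.8,fy=3.8))
E
```

```text
time_s: 31.85
tool_pos: [0.4137, -0.2003, 0.0904]
tool_rot: [-0.001, 1.0, 0.029, -0.001]
wrist_force: [-0.1, -1.5, -0.6]
finger_gap: 0.0
grip_force: 0.0
(array([5.86554029e+02, 2.00304459e+01, 6.65426542e-02]), ((587.855224609375, 19.550613403320312), (92.02471923828125, 339.7030029296875), 3.8056890964508057))
rail yaw 0.064501956
(array([5.91976904e+02, 1.40359073e+01, 6.38195500e-02]), ((591.2174072265625, 20.105682373046875), (93.77224731445312, 339.1968688964844), 4.056710243225098))
rail yaw 0.067523554
```

View pics/i.png

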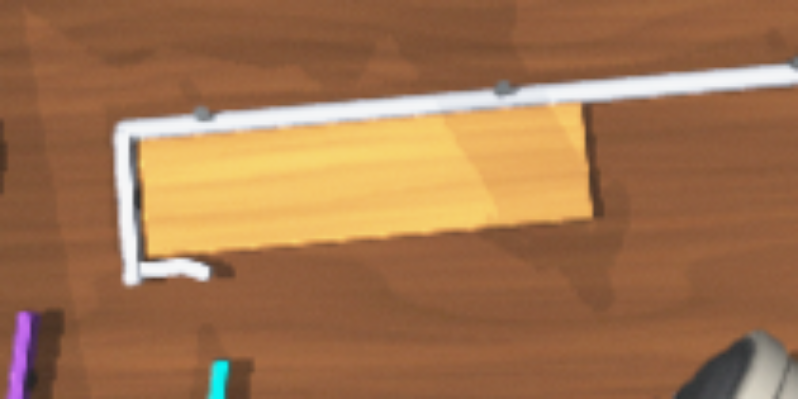

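The picture shows the board in the bracket: left end on the dome (138,195), back edge along the rail, clear of the keeper. I'll make one gentle confirming press on each half of the front edge to be sure of rail contact after the slide.

```bash
python3 -m jog '[[1,0.25,-0.4,0,0,0,0],[1,0.25,-0.4,0,0,0,0],[1,0.2,-0.3,0,0,0,0],[1,0,0,0.4,0,0,0],[1,0,0,0.4,0,0,0],[1,0.15,0,0,0,0,0],[1,0.15,0,0,0,0,0],[1,0.1,0,0,0,0,0],[1,0,0,0,0,0,0],[1,0,0,0,0,0,0]]'
```

```text
time_s: 33.15
tool_pos: [0.5187, -0.0843, 0.0102]
tool_rot: [-0.0, 1.0, 0.031, -0.0]
wrist_force: [0.7, -0.4, -0.3]
finger_gap: 0.0001
grip_force: 0.0
```

```bash
python3 -m jog '[[1,0.06,0,0,0,0,0],[1,0.05,0,0,0,0,0],[1,0.03,0,0,0,0,0],[1,0.01,0,0,0,0,0],[1,0,0,0,0,0,0],[1,0,0,0,0,0,0]]'; python3 -m jog '[[1,0.01,0,0,0,0,0],[1,0,0,0,0,0,0]]';python3 -m jog '[[1,0.01,0,0,0,0,0],[1,0,0,0,0,0,0]]'; python3 -m jog '[[1,0.005,0,0,0,0,0],[1,0,0,0,0,0,0]]'
```

```text
time_s: 33.75
tool_pos: [0.5337, -0.0836, 0.0103]
tool_rot: [0.0, 1.0, 0.03, -0.0]
wrist_force: [0.8, -0.1, 0.6]
finger_gap: 0.0002
grip_force: 0.0
time_s: 33.95
tool_pos: [0.5349, -0.0836, 0.0103]
tool_rot: [0.0, 1.0, 0.03, 0.0]
wrist_force: [0.1, 0.5, -0.1]
finger_gap: 0.0001
grip_force: 0.0
time_s: 34.15
tool_pos: [0.536, -0.0835, 0.0103]
tool_rot: [0.0, 1.0, 0.03, 0.0]
wrist_force: [1.1, -0.0, 0.0]
finger_gap: -0.0001
grip_force: 0.0
time_s: 34.35
tool_pos: [0.5364, -0.0835, 0.0103]
tool_rot: [0.0, 1.0, 0.03, -0.0]
wrist_force: [0.4, -0.2, 0.1]
finger_gap: -0.0001
grip_force: 0.0
```

```bash
python3 -m jog '[[1,0.005,0,0,0,0,0],[1,0,0,0,0,0,0]]';python3 -m jog '[[1,0.005,0,0,0,0,0],[1,0,0,0,0,0,0]]'; python3 -m jog '[[1,0.005,0,0,0,0,0],[1,0,0,0,0,0,0]]'
```

```text
time_s: 34.55
tool_pos: [0.5364, -0.0834, 0.0102]
tool_rot: [-0.0, 1.0, 0.03, -0.001]
wrist_force: [-1.7, 0.0, 1.1]
finger_gap: -0.0001
grip_force: 1.0
time_s: 34.75
tool_pos: [0.5365, -0.0834, 0.0101]
tool_rot: [-0.0, 1.0, 0.03, -0.001]
wrist_force: [-5.9, -1.0, 1.9]
finger_gap: -0.0005
grip_force: 2.6
time_s: 34.95
tool_pos: [0.5365, -0.0833, 0.0101]
tool_rot: [-0.0, 1.0, 0.03, -0.002]
wrist_force: [-7.0, -1.8, 4.1]
finger_gap: -0.0
grip_force: 3.4
```

```bash
python3 -m jog '[[1,-0.05,0,0,0,0,0],[1,-0.15,0,0,0,0,0],[1,0,-0.4,0,0,0,0],[1,0,-0.4,0,0,0,0],[1,0,-0.4,0,0,0,0],[1,0,-0.25,0,0,0,0],[1,0,0,0,0,0,0],[1,0,0,0,0,0,0]]'; python3 -m jog '[[1,0.06,0,0,0,0,0],[1,0.06,0,0,0,0,0],[1,0.03,0,0,0,0,0],[1,0.01,0,0,0,0,0],[1,0,0,0,0,0,0],[1,0,0,0,0,0,0]]'; python3 -m jog '[[1,0.01,0,0,0,0,0],[1,0,0,0,0,0,0]]'
```

```text
time_s: 35.75
tool_pos: [0.5096, 0.0604, 0.0104]
tool_rot: [0.0, 1.0, 0.031, 0.001]
wrist_force: [0.3, -0.2, -0.8]
finger_gap: 0.0001
grip_force: 0.0
time_s: 36.35
tool_pos: [0.5249, 0.0609, 0.0102]
tool_rot: [0.0, 1.0, 0.03, -0.0]
wrist_force: [0.7, -0.1, 0.0]
finger_gap: 0.0001
grip_force: 0.0
time_s: 36.55
tool_pos: [0.5261, 0.0612, 0.0103]
tool_rot: [0.0, 1.0, 0.03, 0.0]
wrist_force: [1.0, -0.5, 0.0]
finger_gap: 0.0001
grip_force: 0.0
```

```bash
python3 -m jog '[[1,0.005,0,0,0,0,0],[1,0,0,0,0,0,0]]';python3 -m jog '[[1,0.005,0,0,0,0,0],[1,0,0,0,0,0,0]]'; python3 -m jog '[[1,0.005,0,0,0,0,0],[1,0,0,0,0,0,0]]'
```

```text
time_s: 36.75
tool_pos: [0.5265, 0.0612, 0.0103]
tool_rot: [0.0, 1.0, 0.03, -0.0]
wrist_force: [0.2, 0.4, -0.3]
finger_gap: -0.0
grip_force: 0.2
time_s: 36.95
tool_pos: [0.5266, 0.0612, 0.0102]
tool_rot: [0.0, 1.0, 0.03, -0.001]
wrist_force: [-2.4, -0.5, 1.4]
finger_gap: -0.0001
grip_force: 1.2
time_s: 37.15
tool_pos: [0.5266, 0.0613, 0.0101]
tool_rot: [0.0, 1.0, 0.03, -0.001]
wrist_force: [-4.5, -1.0, 3.1]
finger_gap: -0.0001
grip_force: 2.6
```

```bash
python3 -m jog '[[1,-0.05,0,0,0,0,0],[1,-0.3,0,0,0,0,0],[1,-0.2,0,-0.4,0,0,0],[1,0,0,-0.4,0,0,0],[1,0,0,0,0,0,0],[1,0,0,0,0,0,0],[1,0,0,0,0,0,0]]'; python3 - <<'E'
from h import *
p=env.capture('top');print(board(p)[:2])
print(env.close_job())
E
```

```text
time_s: 37.85
tool_pos: [0.4725, 0.0579, 0.0896]
tool_rot: [0.0, 1.0, 0.03, -0.0]
wrist_force: [-0.0, -0.5, 0.3]
finger_gap: -0.0001
grip_force: 0.0
(array([5.86847181e+02, 1.97121573e+01, 6.81795214e-02]), ((589.3721313476562, 19.632949829101562), (94.97145080566406, 339.7156066894531), 3.78462553024292))
the job is handed in; nothing more can be done
None
```

The board lies flush along the rail with its end home on the stop's dome, and I handed the job in at about 38 s; it was held at about 8 N on each, but one rail press briefly read about 12 N at the wrist, so the 11 N limit may have been passed.

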